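Feel a brass rail for burrs

TASK

Check the curved brass rail on the sprung round plate for burrs: with the fingers closed, run the fingertips lightly along its top from the T-shaped end to the rounded end, touching it along its whole length, then take the hand away. Press gently, so that the sprung plate never goes down to its stop. Only touch the rail: do not grasp, lift or shift it, and leave the small brass weight and the other things alone.

Things in the scene. Friction and masses are not known exactly. Their poses are not given: they have to be found in the camera images.
- stand: Round cream cast stand fixed on the desk, 260 mm across and 26 mm high, carrying a sprung round plate. Origin: centre of its underside, on the desk; z up. It may stand at any yaw.
- stage (a joint): How far (m) the sprung round grey plate (230 mm across, its top 46 mm above the desk when up) is pushed straight down: 0 is fully up, 0.012 is on its stop. Loaded with rail and weight it starts to give at 1 to 2 N from above, needs about 3.5 N for 5 mm and 5.5 N for 10 mm, and springs back up when released.
- stage_mid (a point): Point on the plate's top surface, under the middle of the rail; moves with the plate. Six short steel pins on the plate (6 mm thick, 8 mm high, about 1 mm clear of the rail) keep the rail in place.
- rail: Loose solid brass arc: centre-line radius 100 mm, 100 degrees, 16 mm wide, 18 high, flat on top, 0.43 kg. One end has a square T head 46 mm across, 20 long, flush on top; the other is plain and rounded. Origin: on the plate top at the stand's axis. In its frame the arc's centre is (-60, 0) mm, its middle (40, 0), the T end at -y, the rounded end at +y; top face z = 18 (64 mm above the desk, plate up).
- weight_mid (a point): Centre of a small loose brass weight, 24 mm across and 34 mm high, 0.11 kg, standing on the plate on the hollow side of the rail, 70 to 95 mm from its middle. To be left alone.
- jar: Amber glass jar with a black cap, 52 mm across, 65 mm high, on the desk to the robot's left of the stand. Origin: centre of its underside. To be left alone.
- tray: Open wooden box of brass offcuts, 200 by 140 mm, 60 mm high with its contents, on the desk to the right of the stand. Origin: centre of its underside. To be left alone.
- slidebox: Flat clear plastic box with a grey lid, 70 by 120 mm, 23 mm high, on the desk beyond the stand. Origin: centre of its underside. To be left alone.
- rail_0 (a point): Point 1 of 7 on the centre line of the rail's top face, 26 mm apart along the arc, from the T end (0, in the head) to the rounded end (6, 9 mm before the arc's end); this one: the T-shaped end.
- rail_1 (a point): Point 2 of 7 on the centre line of the rail's top face, 26 mm apart along the arc, from the T end (0, in the head) to the rounded end (6, 9 mm before the arc's end); this one: the first sixth of the rail.
- rail_2 (a point): Point 3 of 7 on the centre line of the rail's top face, 26 mm apart along the arc, from the T end (0, in the head) to the rounded end (6, 9 mm before the arc's end); this one: a third of the way along.
- rail_3 (a point): Point 4 of 7 on the centre line of the rail's top face, 26 mm apart along the arc, from the T end (0, in the head) to the rounded end (6, 9 mm before the arc's end); this one: the middle of the rail.
- rail_4 (a point): Point 5 of 7 on the centre line of the rail's top face, 26 mm apart along the arc, from the T end (0, in the head) to the rounded end (6, 9 mm before the arc's end); this one: two thirds of the way.
- rail_5 (a point): Point 6 of 7 on the centre line of the rail's top face, 26 mm apart along the arc, from the T end (0, in the head) to the rounded end (6, 9 mm before the arc's end); this one: the last sixth.
- rail_6 (a point): Point 7 of 7 on the centre line of the rail's top face, 26 mm apart along the arc, from the T end (0, in the head) to the rounded end (6, 9 mm before the arc's end); this one: the rounded end.

How it is judged:
On the way, in this order (a step that is already met when the one before it is completed fails the run):
1. the fingertips touch the rail's top at the T-shaped end (contact force between the fingers and rail above 0.2 N and horizontal distance between the grasp point and rail_0 below 0.0125 m and z of the grasp point in the frame of rail above 0.024 m), for 0.05 s.
2. the fingertips touch the rail's top at the first sixth of the rail (contact force between the fingers and rail above 0.2 N and horizontal distance between the grasp point and rail_1 below 0.0125 m and z of the grasp point in the frame of rail above 0.024 m), for 0.05 s.
3. the fingertips touch the rail's top at a third of the way along (contact force between the fingers and rail above 0.2 N and horizontal distance between the grasp point and rail_2 below 0.0125 m and z of the grasp point in the frame of rail above 0.024 m), for 0.05 s.
4. the fingertips touch the rail's top at the middle of the rail (contact force between the fingers and rail above 0.2 N and horizontal distance between the grasp point and rail_3 below 0.0125 m and z of the grasp point in the frame of rail above 0.024 m), for 0.05 s.
5. the fingertips touch the rail's top at two thirds of the way (contact force between the fingers and rail above 0.2 N and horizontal distance between the grasp point and rail_4 below 0.0125 m and z of the grasp point in the frame of rail above 0.024 m), for 0.05 s.
6. the fingertips touch the rail's top at the last sixth (contact force between the fingers and rail above 0.2 N and horizontal distance between the grasp point and rail_5 below 0.0125 m and z of the grasp point in the frame of rail above 0.024 m), for 0.05 s.
7. the fingertips touch the rail's top at the rounded end (contact force between the fingers and rail above 0.2 N and horizontal distance between the grasp point and rail_6 below 0.0125 m and z of the grasp point in the frame of rail above 0.024 m), for 0.05 s.
At the end, for the whole second after the job is handed in: All seven places of the rail's top touched (over 0.2 N) in order, T end to rounded end; plate back up (within 2 mm), rail at rest flat in place (within 6 mm), weight upright on the plate, jar, tray and box within 15 mm of their start (value of joint stage below 0.002 m and not (horizontal distance between rail_3 and stage_mid above 0.006 m or z of rail_3 in the frame of stage_mid above 0.024 m or angle between rail's own z axis and vertical above 0.1 rad) and linear speed of rail below 0.02 m/s and horizontal distance between weight_mid and stand below 0.085 m and angle between weight_mid's own z axis and vertical below 0.15 rad and distance of weight_mid from where it was at the start of the episode below 0.025 m and distance of each of jar, tray, slidebox from where it was at the start of the episode below 0.015 m).
It fails at once if the sprung plate is pressed down to its stop (over 11 of its 12 mm) (value of joint stage above 0.011 m).
It fails at once if the rail is pressed or struck hard (over 20 N) (contact force between the fingers and rail above 20 N).
It fails at once if the rail is lifted (over 6 mm), tipped or shifted (over 6 mm) on the plate (horizontal distance between rail_3 and stage_mid above 0.006 m or z of rail_3 in the frame of stage_mid above 0.024 m or angle between rail's own z axis and vertical above 0.1 rad).
It fails at once if the brass weight is moved (over 25 mm) or tipped (distance of weight_mid from where it was at the start of the episode above 0.025 m or angle between weight_mid's own z axis and vertical above 0.3 rad).
It fails at once if the jar, tray or box is disturbed (over 15 mm) (distance of any of jar, tray, slidebox from where it was at the start of the episode above 0.015 m).
It also fails if it takes over 38 s, if anything falls off the work surface, if the arm or the gripper's body presses on something with over 40 N, if the wrist force passes 120 N, or if a joint passes its speed limit or range.

ROBOT

A 7-joint arm with a two-finger parallel gripper is mounted at the origin on the work surface. World frame = base frame: x ahead of the robot, y to its left, z up, the work surface at z = 0. Lengths are in m, angles in rad, forces in N, time in s.
With the tool pointing down it reaches from about 0.4 to 0.875 m from the base axis. Payload 19.3 kg.
Tool frame: the origin (TCP) lies at the very end of the fingers, on their centre line; the grasp point (between the pads) lies bot.grasp_offset behind it (bot.grasp_offset is the distance from the TCP to the grasp point, in m); z points along the fingers, y is the direction in which the jaws open and shut (so a half turn about z gives the same grasp; the last joint's range is limited). The gripper opens to 85 mm and grips with 20 to 120 N. Pads are 22 mm wide; open, the fingers measure 114 mm over their backs; the gripper's body (76 mm by 85 mm) begins 54 mm behind the grasp point. The pads swing forward as they close: fully open they stand 13 mm farther back than shut.
Start: joints at [1.064, 0.521, -0.036, 1.599, 0.021, 1.021, -0.113], TCP at [0.264, -0.566, 0.231] pointing down, gripper open.
Joint ranges: [-2.91, 2.91], [-0.3, 2.13], [-1.5, 1.42], [0.17, 2.43], [-1.26, 4.41], [0.16, 1.93], [-2.52, 2.52]. Speed limits (rad/s): [1.89, 1.89, 2.39, 2.39, 3.01, 3.01, 3.01].

INTERFACE

Orientations are given as [roll, pitch, yaw] about the fixed x, y, z axes, in that order (R = Rz(yaw) Ry(pitch) Rx(roll)).
In Python, from workcell import bot gives the robot as it stands. The module is installed in compiled form; this text tells all that it offers.
- The arm moves only by the shell command python3 -m handwheel 'ROWS' [OPENING] [FORCE]. ROWS is JSON, a list of rows, each a list of 6 numbers: the shift along the tool's x, y, z as a fraction of full scale, then the turn, a rotation vector about the tool's x, y, z as a fraction of full scale. In form: [[x, y, z, rx, ry, rz], ...]. A call has 1 to 8 rows; each row shifts and turns the commanded pose from where the row before left it, along the tool's axes as they then stand; what a row does not reach is not made up. Full scale, the value 1, is 0.025 m for a shift and 360 degrees for a turn. A row lasts 1/8 s, in which the tool goes at most 62.5 mm and 10.7 degrees, less where a joint would pass 70% of its speed; a pose out of reach is approached as far as the arm can. A call with a number of a shift or a turn outside -1 to 1 is refused whole. A call with a gripper value outside its range is refused whole. OPENING is the closure, from -1 (fully open) to 1 (shut), set as the call begins (- or left out, the last holds). The fingers move at their own pace and stop on an object; FORCE is the grip in N (left out, the last holds). Time passes only in rows, so rows that do not move let the fingers close. It gives the time, the measured TCP pose, the force and the opening at its end, in the units of the state.
- bot.observe(): the state, without advancing time (a new reading comes with each control period).
- bot.grab_frame(name): name is "side" or "top"; returns a dict with "pixels" (384x512x3 uint8, blue, green, red), "vertical_fov" (degrees; the focal length in pixels is half the picture's height over the tangent of half this angle, whatever the lens; pixels are square), "cx", "cy" (the principal point, pixels), "D" ([k1, k2, p1, p2, k3] as OpenCV has them; the pictures are not rectified), "R" (3x3) and "t" (3): a world point X has camera coordinates R X + t. Camera axes: x right, y down, z forward; pixel columns grow to the right and rows downward; lengths in m; the calibration is good to about 2 mm. A picture is of the moment at which its call begins. There is no depth.
- bot.job_done(): hands the job in, once; it reports no verdict.
Trained networks look in a picture, given as the dict that the camera call returned (one of the last four; its "shot" number tells which), for a name from the list of things; names that differ only in an ending like _2 or _b are one class to them, and where a whole thing is asked for, a point or a joint stands for the part that bears it (a point fixed in the world has none). Each returns a list of dicts, best first, with "score" (0 to 1); they miss things now and then, are a little off and sometimes report something else, mostly with a low value. They report only what shows in the picture. A call takes as long as a camera call.
- bot.trace(picture, thing): "region" (384x512 bool, what is visible of it) and "point" ([column, row] in pixels, amid what is visible of it).
The state is a dict: "clock": time; "qpos": joint angles; "qd": joint speeds; "joint_efforts": joint torques, N m; "position": TCP position; "tool_rot": TCP orientation; "force": force on the tool from outside, world axes, zero at the start; "moment": the same for the moment, N m; "grip_width": finger opening in m.
Only numpy, scipy, OpenCV 4.12 (cv2) and the standard library are available. Lean on these libraries where they do the work, as an engineer would, in place of code of your own. Each camera call takes 0.05 s, during which the arm holds its last target.

## Working session

There is one attempt and no reset: what is moved stays moved. The work goes in short steps, Python scripts to look and compute and a shell command to move; the robot and the scene stay as the last step left them, time stands still between calls to the robot, and variables do not carry over. Pictures are saved under pics/ and viewed, and the job is handed in when it is done.

```bash
mkdir -p pics
python3 - <<'E'
from workcell import bot
import cv2,numpy as np,pickle
print(bot.observe(), bot.grasp_offset)
d={}
for n in("side","top"):
    f=bot.grab_frame(n); d[n]=dict(f); cv2.imwrite(f"pics/{n}0.png",f["pixels"])
    print(n,f["vertical_fov"],f["cx"],f["cy"],f["D"],f["R"],f["t"])
    for th in("rail","stand","stage","weight_mid","rail_0","rail_3","rail_6","jar","tray","slidebox"):
        r=bot.trace(f,th)
        d[n,th]=[(x["score"],x["point"],x["region"]) for x in r]
        print(n,th,[(round(x["score"],2),x["point"],int(x["region"].sum())) for x in r[:3]])
pickle.dump(d,open("d0.pkl","wb"))
E
```

```text
{'clock': 0.0, 'qpos': array([ 1.06380426,  0.52202162, -0.03635268,  1.60003214,  0.0212164 ,
        1.02109303, -0.11278866]), 'qd': array([ 0.00029582,  0.0010794 , -0.00049372,  0.0011764 ,  0.00053206,
        0.00107973,  0.00085841]), 'joint_efforts': array([ 5.80426331e-05, -9.27088094e+01,  1.97987549e+00, -3.69935882e+01,
        1.78768043e-02,  8.07895849e-03, -3.03516640e-05]), 'position': array([ 0.26422225, -0.56601346,  0.23071207]), 'tool_rot': array([-3.14042726e+00,  8.55106973e-05,  4.36824408e-01]), 'force': array([-0.27403335,  0.15166834, -0.90767423]), 'moment': array([ 0.03988409, -0.02163187,  0.02200454]), 'grip_width': 0.08531017447928833} 0.0187
side 45.02214185559512 260.6066668543377 191.7559531237445 [-0.07659445  0.          0.          0.          0.        ] [[-0.98122599 -0.19268039 -0.00835568]
 [-0.08664498  0.47911824 -0.87346343]
 [ 0.17230263 -0.85634104 -0.48681806]] [0.61570626 0.13164909 1.28285675]
side rail [(0.73, [293.0, 229.1], 447)]
side stand [(0.64, [276.9, 244.3], 4268)]
side stage [(0.7, [276.8, 224.5], 2415)]
side weight_mid [(0
[... 343 characters left out ...]
323 193.499821465451 [-0.06682015  0.          0.          0.          0.        ] [[ 0.02269953 -0.99974171  0.00111424]
 [-0.97809999 -0.02243876 -0.20692247]
 [ 0.20689403  0.00360721 -0.97835671]] [-0.02324947  0.61172293  0.86207362]
top rail [(0.9, [202.6, 228.1], 586)]
top stand [(0.94, [215.2, 217.4], 6392), (0.16, [211.8, 204.4], 67)]
top stage [(0.6, [212.0, 217.7], 5002)]
top weight_mid [(0.43, [210.4, 206.9], 55)]
top rail_0 [(0.9, [202.6, 228.1], 586)]
top rail_3 [(0.9, [202.6, 228.1], 586)]
top rail_6 [(0.9, [202.6, 228.1], 586)]
top jar [(0.79, [101.9, 193.5], 413)]
top tray [(0.82, [413.5, 236.9], 4444), (0.64, [208.6, 230.4], 711)]
top slidebox [(0.61, [268.4, 146.3], 1092)]
```

Run:
```python
import cv2,pickle
d=pickle.load(open("d0.pkl","rb"))
t=d["top"]["pixels"][150:285,145:285]; cv2.imwrite("pics/topc.png",cv2.resize(t,None,fx=4,fy=4,interpolation=cv2.INTER_CUBIC))
t=d["side"]["pixels"][175:305,200:350]; cv2.imwrite("pics/sidec.png",cv2.resize(t,None,fx=4,fy=4,interpolation=cv2.INTER_CUBIC))
```

```text
(no output)
```

View pics/top0.png

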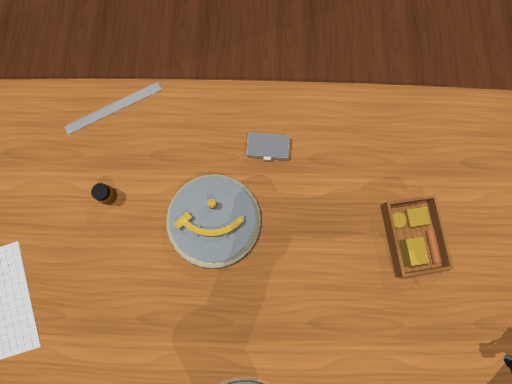

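```bash
sleep 1
```

```text
(no output)
```

View pics/topc.png

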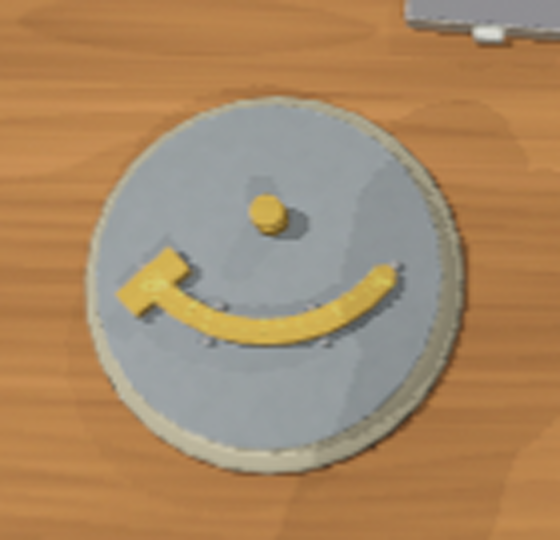

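View pics/sidec.png

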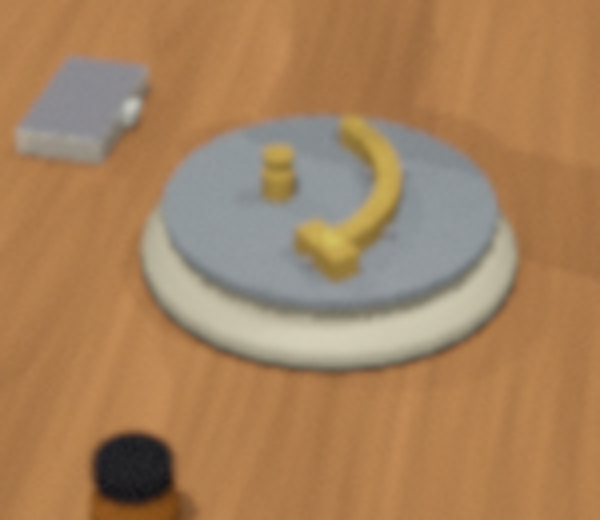

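View pics/side0.png

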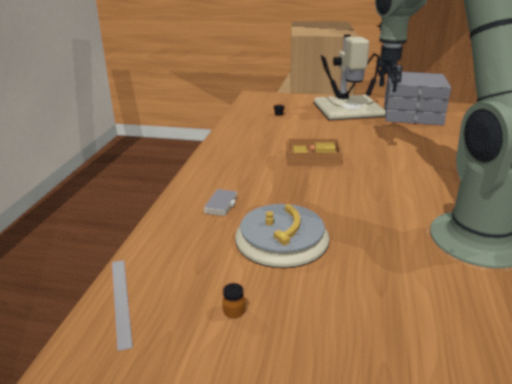

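```bash
cat > fit.py <<'E'
import cv2,numpy as np,pickle
from scipy.optimize import minimize
def K(f):
    fl=f["pixels"].shape[0]/2/np.tan(np.radians(f["vertical_fov"])/2)
    return np.array([[fl,0,f["cx"]],[0,fl,f["cy"]],[0,0,1]])
def proj(f,X):
    R=np.array(f["R"]);return cv2.projectPoints(np.asarray(X,float).reshape(-1,1,3),cv2.Rodrigues(R)[0],np.array(f["t"],float),K(f),np.array(f["D"],float))[0].reshape(-1,2)
# parts in rail frame, mm
a=np.radians(50)
def arc(r,t): return np.c_[-60+r*np.cos(t),r*np.sin(t)]
ts=np.linspace(-a,a,25)
e=np.array([-60+100*np.cos(a),100*np.sin(a)])
band=np.r_[arc(108,ts),arc(92,ts[::-1])]
cap=e+8*np.c_[np.cos(np.linspace(0,6.28,17)),np.sin(np.linspace(0,6.28,17))]
# head: centre slightly at T end; tangent at -a
def mk(headoff,capon):
    p=np.array([-60+100*np.cos(a),-100*np.sin(a)]); rad=np.array([np.cos(a),-np.sin(a)]); tan=np.array([-np.sin(a),-np.cos(a)])
    c=p+tan*headoff
    head=np.array([c+rad*23*i+tan*10*j for i,j in((1,1),(1,-1),(-1,-1),(-1,1))])
    return [band,head]+([cap] if capon else [])
S=8
def render(f,parts,x,y,z,yaw,box,h=18):
    c,r0,w,hh=box
    m=np.zeros((hh*S,w*S),np.uint8)
    Rz=np.array([[np.cos(yaw),-np.sin(yaw)],[np.sin(yaw),np.cos(yaw)]])
    for P in parts:
        Q=(P/1000)@Rz.T+[x,y]
        t=proj(f,np.c_[Q,np.full(len(Q),z)]);b=proj(f,np.c_[Q,np.full(len(Q),z-h/1000)])
        polys=[t,b]+[np.array([t[i],t[(i+1)%len(t)],b[(i+1)%len(t)],b[i]]) for i in range(len(t))]
        for p in polys:
            cv2.fillPoly(m,[np.round(((p-[c,r0]+.5)*S)*16).astype(np.int32)],255,shift=4)
    return cv2.resize(m,(w,hh),interpolation=cv2.INTER_AREA)/255.
def alpha(f,box):
    c,r0,w,hh=box
    p=f["pixels"][r0:r0+hh,c:c+w].astype(float)
    s=(p[...,2]-p[...,0])/np.maximum(p.max(2),1)
    return np.clip((s-0.0)/0.6,0,1)
E
python3 - <<'E'
from fit import *
d=pickle.load(open("d0.pkl","rb"))
boxes={"top":(172,208,77,32),"side":(270,200,35,50)}
A={}
for n,b in boxes.items():
    al=alpha(d[n],b)
    A[n]=al; print(n, np.percentile(al,[5,50,90,99]))
# side: mask to rail region dilated
from itertools import product
reg=d["side","rail"][0][2].astype(np.uint8); reg=cv2.dilate(reg,np.ones((5,5)))
c,r,w,h=boxes["side"]; W={"side":reg[r:r+h,c:c+w].astype(float)}
reg=cv2.dilate(d["top","rail"][0][2].astype(np.uint8),np.ones((7,7))); c,r,w,h=boxes["top"];W["top"]=reg[r:r+h,c:c+w].astype(float)
# initial
def cost(p,parts,views):
    x,y,z,yaw=p[:4]
    return sum((W[n]*(render(d[n],parts,x,y,z,yaw,boxes[n])-A[n])**2).sum() +((1-W[n])*render(d[n],parts,x,y,z,yaw,boxes[n])**2).sum() for n in views)
# ray of top at pixel (214,228) z .064 
def back(f,uv,z):
    u=cv2.undistortPoints(np.array([[uv]],float),K(f),np.array(f["D"]))[0,0]
    R=np.array(f["R"]);C=-R.T@f["t"];v=R.T@np.r_[u,1];return C+v*(z-C[2])/v[2]
mid=back(d["top"],(211,232),.064); T=back(d["top"],(184,221),.064); E6=back(d["top"],(240,219),.064)
print(mid,T,E6)
v=E6-T; yaw=np.arctan2(v[1],v[0])-np.pi/2
x0=mid[:2]-.04*np.array([np.cos(yaw),np.sin(yaw)])
for ho,co in((0,0),(10,0),(0,1),(10,1),(-10,0)):
  for views in (("top",),("side",),("top","side")):
    parts=mk(ho,co); best=None
    if len(views)==1: 
        fn=lambda q:cost([q[0],q[1],.064,q[2]],parts,views); s=[x0[0],x0[1],yaw]
        sim=[s]+[np.add(s,e) for e in np.diag([.006,.006,.1])]
    else:
        fn=lambda q:cost(q,parts,views); s=[x0[0],x0[1],.064,yaw]
        sim=[s]+[np.add(s,e) for e in np.diag([.006,.006,.005,.1])]
    r=minimize(fn,s,method="Nelder-Mead",options=dict(initial_simplex=sim,xatol=1e-4,fatol=1e-3))
    print(ho,co,views,r.x.round(4),round(r.fun,2))
E
```

```text
top [0. 0. 1. 1.]
side [0.         0.03521301 0.97004784 1.        ]
[0.50857262 0.09846907 0.064     ] [0.5352554  0.16977838 0.064     ] [0.54394573 0.02503568 0.064     ]
0 0 ('top',) [ 0.5483  0.0979 -3.0703] 5.47
0 0 ('side',) [ 0.5489  0.0911 -3.0789] 32.95
0 0 ('top', 'side') [ 0.5479  0.0975  0.0684 -3.0711] 38.98
10 0 ('top',) [ 0.5486  0.0926 -2.9848] 25.84
10 0 ('side',) [ 0.5491  0.0851 -2.9922] 40.03
10 0 ('top', 'side') [ 0.5483  0.0917  0.0685 -2.9843] 71.69
0 1 ('top',) [ 0.5479  0.0985 -3.0794] 11.41
0 1 ('side',) [ 0.5482  0.0914 -3.0904] 31.82
0 1 ('top', 'side') [ 0.5478  0.0975  0.0685 -3.0741] 47.16
10 1 ('top',) [ 0.5486  0.0924 -2.9854] 40.63
10 1 ('side',) [ 0.5484  0.0851 -3.0107] 43.69
10 1 ('top', 'side') [ 0.5483  0.0918  0.0685 -2.9825] 93.72
-10 0 ('top',) [ 0.5483  0.1033 -3.1628] 30.77
-10 0 ('side',) [ 0.5499  0.0961 -3.147 ] 41.75
-10 0 ('top', 'side') [ 0.548   0.1027  0.0684 -3.1585] 72.92
```

Run:
```python
from fit import *
d=pickle.load(open("d0.pkl","rb"))
x,y,yaw=.5482,.0977,-3.071
out=[]
for n,b in(("top",(160,170,110,105)),("side",(225,195,110,75))):
  c,r,w,h=b; f=d[n]
  for z in((.064,) if n=="top" else(.064,.068)):
    im=cv2.resize(f["pixels"][r:r+h,c:c+w],None,fx=5,fy=5,interpolation=cv2.INTER_NEAREST)
    m=cv2.resize(render(f,mk(0,0),x,y,z,yaw,b),None,fx=5,fy=5)
    cs,_=cv2.findContours((m>.5).astype(np.uint8),0,2); cv2.drawContours(im,cs,-1,(0,0,255),1)
    t=np.linspace(0,6.28,80)
    for rr,zz,col in((.115,.046,(255,0,0)),(.13,0.,(0,255,0))):
        P=proj(f,np.c_[x+rr*np.cos(t),y+rr*np.sin(t),t*0+zz]); cv2.polylines(im,[np.round((P-[c,r]+.5)*5).astype(int)],True,col,1)
    cv2.imwrite(f"pics/ov_{n}{int(z*1000)}.png",im)
# weight
def back(f,uv,z):
    u=cv2.undistortPoints(np.array([[uv]],float),K(f),np.array(f["D"]))[0,0]
    R=np.array(f["R"]);C=-R.T@f["t"];v=R.T@np.r_[u,1];return C+v*(z-C[2])/v[2]
print("weight",back(d["top"],(212,203),.080))
A=np.radians([-44.7,-29.8,-14.9,0,14.9,29.8,44.7]);A=np.arange(-3,4)*.26
R=np.array([[np.cos(yaw),-np.sin(yaw)],[np.sin(yaw),np.cos(yaw)]])
print((arc(100,A)/1000@R.T+[x,y]).round(4))
```

```text
weight [0.58136229 0.09741521 0.08      ]
[[0.5322 0.1671]
 [0.518  0.1454]
 [0.5098 0.1208]
 [0.5083 0.0949]
 [0.5135 0.0695]
 [0.525  0.0462]
 [0.5421 0.0268]]
```

View pics/ov_top64.png

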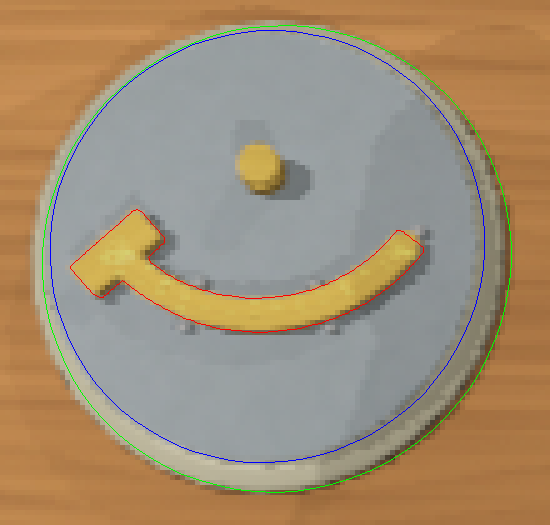

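View pics/ov_side64.png

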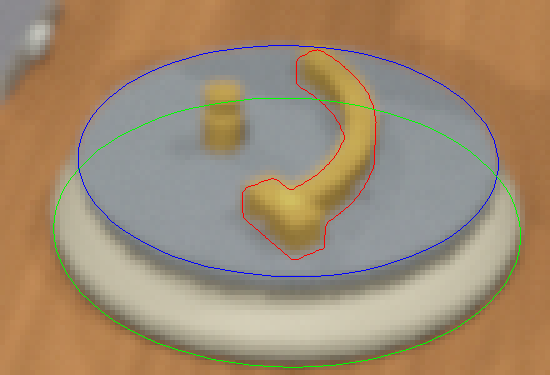

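```bash
python3 -m handwheel '[[0,0,0,0,0,0.0232],[0,0,0,0,0,0.0232],[0,0,0,0,0,0.0232],[0.37,-1,0,0,0,0],[0.37,-1,0,0,0,0],[0.37,-1,0,0,0,0],[0.37,-1,0,0,0,0],[0.37,-1,0,0,0,0]]' 1 20
```

```text
clock: 2.1
position: [0.311, -0.4405, 0.2314]
tool_rot: [3.141, -0.0, -0.001]
force: [0.6, -0.3, -0.2]
grip_width: 0.0001
```

```bash
python3 -m handwheel '[[0.37,-1,0,0,0,0],[0.37,-1,0,0,0,0],[0.37,-1,0,0,0,0],[0.37,-1,0,0,0,0],[0.37,-1,0,0,0,0],[0.37,-1,0,0,0,0],[0.37,-1,0,0,0,0],[0.37,-1,0,0,0,0]]' 1 20
python3 -m handwheel '[[0.37,-1,0,0,0,0],[0.37,-1,0,0,0,0],[0.37,-1,0,0,0,0],[0.37,-1,0,0,0,0],[0.37,-1,0,0,0,0],[0.37,-1,0,0,0,0],[0.37,-1,0,0,0,0],[0.37,-1,0,0,0,0]]'
python3 -m handwheel '[[0.37,-1,0,0,0,0],[0.37,-1,0,0,0,0],[0.37,-1,0.5,0,0,0],[0.37,-1,0.5,0,0,0],[0.37,-1,0.5,0,0,0],[0.37,-1,0.5,0,0,0],[0.37,-1,0.5,0,0,0],[0.37,-1,0,0,0,0]]'
python3 -c "
from workcell import bot;print(bot.observe())"
```

```text
clock: 3.1
position: [0.3851, -0.2406, 0.2315]
tool_rot: [3.141, -0.0, -0.001]
force: [-0.3, -0.3, -0.4]
grip_width: 0.0001
clock: 4.1
position: [0.4592, -0.0406, 0.2314]
tool_rot: [3.142, -0.0, -0.001]
force: [0.4, 0.2, -0.0]
grip_width: 0.0004
clock: 5.1
position: [0.5329, 0.1592, 0.168]
tool_rot: [3.141, 0.001, -0.001]
force: [0.1, -0.6, -0.1]
grip_width: -0.0001
{'clock': 5.1, 'qpos': array([-0.24549441,  0.49693656, -0.20667326,  1.83629722,  0.13366704,
        0.82310945, -2.09038863]), 'qd': array([-0.30718025,  0.16395448, -0.00180312, -0.33488065,  0.02475813,
        0.15761561, -0.29483745]), 'joint_efforts': array([ 3.31417009e+00, -8.54999113e+01, -1.86608065e+00, -2.82072133e+01,
       -2.14770605e-02, -8.56567640e-01,  8.56497455e-01]), 'position': array([0.53290246, 0.15921152, 0.167957  ]), 'tool_rot': array([ 3.14114450e+00,  1.23994297e-03, -5.29427161e-04]), 'force': array([ 0.08228134, -0.62006183, -0.10361556]), 'moment': array([-0.02461186, -0.01498971,  0.01036201]), 'grip_width': -9.959090014829172e-05}
```

```bash
python3 -m handwheel '[[0,-0.3,0.8,0,0,0],[0,0,0.8,0,0,0],[0,0,0.8,0,0,0],[0,0,0.6,0,0,0],[0,0,0.2,0,0,0],[0,0,0,0,0,0],[0,0,0,0,0,0]]'
python3 - <<'E'
from workcell import bot
from fit import *
print(bot.observe()["force"],bot.observe()["position"])
for n,b in(("top",(160,170,110,105)),("side",(225,175,110,95))):
    f=bot.grab_frame(n);c,r,w,h=b
    im=cv2.resize(f["pixels"][r:r+h,c:c+w],None,fx=5,fy=5,interpolation=cv2.INTER_CUBIC)
    p=proj(f,[bot.observe()["position"]])[0]; q=np.round((p-[c,r]+.5)*5).astype(int)
    cv2.circle(im,tuple(int(v) for v in q),4,(0,0,255),1); print(n,p)
    cv2.imwrite(f"pics/a_{n}.png",im)
E
```

```text
clock: 5.98
position: [0.5334, 0.1661, 0.0894]
tool_rot: [-3.141, -0.001, -0.001]
force: [-0.3, -0.9, -0.6]
grip_width: -0.0003
[-0.26521693 -0.86197372 -0.59034619] [0.53338286 0.16613771 0.08942703]
top [183.45253257 220.44620136]
side [283.83260499 225.6193649 ]
```

View pics/a_top.png

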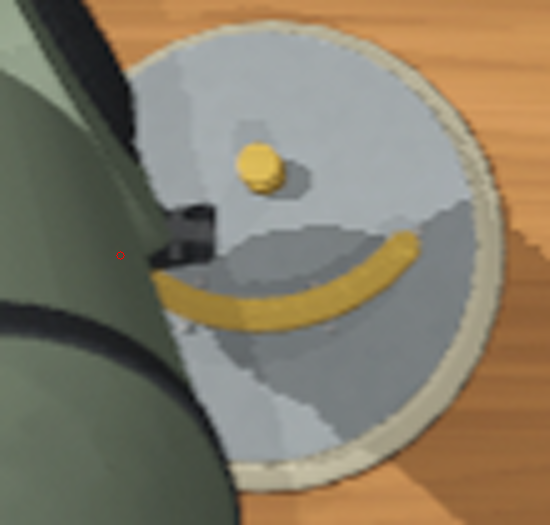

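View pics/a_side.png

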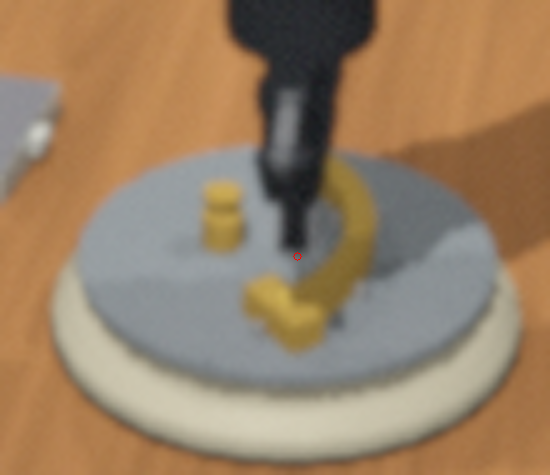

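```bash
python3 -m handwheel '[[0,-0.08,0.4,0,0,0],[0,0,0.4,0,0,0],[0,0,0.08,0,0,0],[0,0,0.08,0,0,0],[0,0,0.04,0,0,0],[0,0,0,0,0,0]]'
```

```text
clock: 6.82
position: [0.533, 0.168, 0.0639]
tool_rot: [-3.142, -0.0, -0.001]
force: [-1.6, -1.2, 1.7]
grip_width: 0.0002
```

```bash
python3 -m handwheel '[[0,0,0.06,0,0,0],[0,0,0.06,0,0,0],[0,0,0,0,0,0],[0,0,0,0,0,0]]'; python3 -c "
from workcell import bot
for i in range(6):
  bot.grab_frame('side');o=bot.observe();print(o['force'].round(2),o['position'].round(4))"
```

```text
clock: 7.32
position: [0.5331, 0.1681, 0.0609]
tool_rot: [-3.142, -0.0, -0.001]
force: [0.1, -0.2, 2.0]
grip_width: 0.0
[-0.85 -0.84  2.31] [0.5331 0.1681 0.0608]
[-0.41 -0.23  3.05] [0.5331 0.168  0.0609]
[-0.57  0.05  3.62] [0.5331 0.1681 0.0609]
[ 0.37 -0.46  2.34] [0.5331 0.1681 0.0609]
[-0.56  0.53  2.83] [0.5331 0.1681 0.0609]
[ 0.16 -0.36  2.44] [0.5331 0.168  0.0609]
```

```bash
python3 -m handwheel '[[-0.19,0.24,0,0,0,0],[-0.149,0.213,0,0,0,0],[-0.135,0.222,0,0,0,0],[-0.121,0.23,0,0,0,0]]'; python3 -c "
from workcell import bot
for i in range(3):
  bot.grab_frame('side');o=bot.observe();print(o['force'].round(2),o['position'].round(4))"
```

```text
clock: 8.12
position: [0.5179, 0.145, 0.0609]
tool_rot: [-3.141, -0.0, -0.001]
force: [0.4, 2.1, 2.5]
grip_width: -0.0003
[-1.1   0.43  2.7 ] [0.5176 0.1441 0.0608]
[-0.08 -2.41  2.18] [0.5176 0.1443 0.0608]
[-1.03 -2.37  3.28] [0.5178 0.1446 0.0607]
```

```bash
python3 -m handwheel '[[-0.105,0.238,0,0,0,0],[-0.09,0.244,0,0,0,0],[-0.074,0.249,0,0,0,0],[-0.057,0.254,0,0,0,0]]'
python3 - <<'E'
from workcell import bot
from fit import *
for n,b in(("top",(160,170,110,105)),("side",(225,175,110,95))):
    f=bot.grab_frame(n);c,r,w,h=b
    o=bot.observe();print(o['force'].round(2),o['position'].round(4))
    cv2.imwrite(f"pics/b_{n}.png",cv2.resize(f["pixels"][r:r+h,c:c+w],None,fx=5,fy=5,interpolation=cv2.INTER_CUBIC))
E
```

```text
clock: 8.78
position: [0.5099, 0.1203, 0.0608]
tool_rot: [-3.142, -0.0, -0.001]
force: [1.4, 1.5, 3.3]
grip_width: 0.0001
[-0.26  0.57  2.43] [0.5097 0.1194 0.0608]
[ 0.51 -1.23  2.33] [0.5097 0.1196 0.0608]
```

View pics/b_side.png

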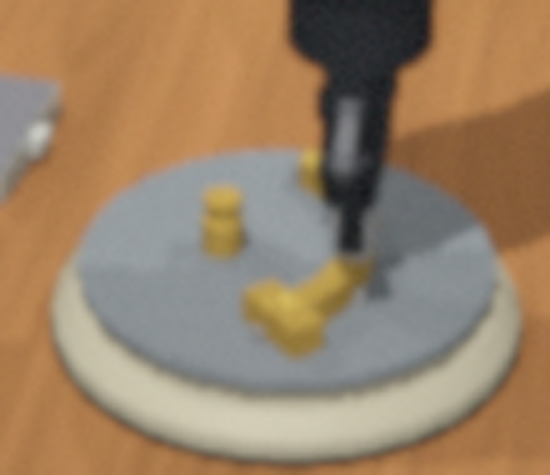

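View pics/b_top.png

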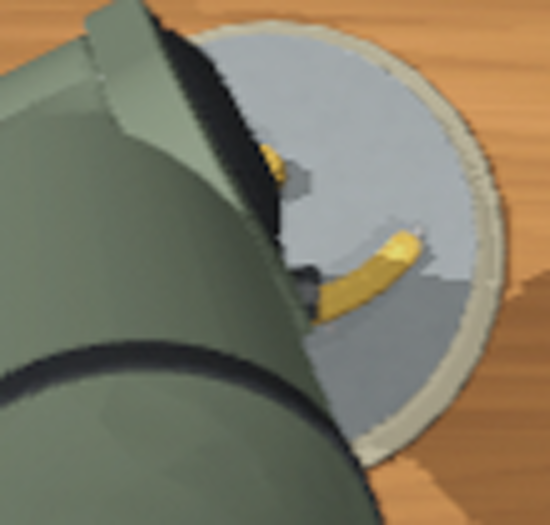

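```bash
O='from workcell import bot
for i in range(2):
  bot.grab_frame("side");o=bot.observe();print(o["force"].round(2),o["position"].round(4))'
python3 -m handwheel '[[-0.041,0.257,0,0,0,0],[-0.024,0.259,0,0,0,0],[-0.007,0.26,0,0,0,0],[0.01,0.26,0,0,0,0]]'; python3 -c "$O"
python3 -m handwheel '[[0.027,0.259,0,0,0,0],[0.043,0.256,0,0,0,0],[0.06,0.253,0,0,0,0],[0.076,0.249,0,0,0,0]]'; python3 -c "$O"
```

```text
clock: 9.38
position: [0.5084, 0.0944, 0.0608]
tool_rot: [-3.142, 0.0, -0.001]
force: [-0.3, 1.4, 2.7]
grip_width: -0.0
[-0.33 -0.18  2.42] [0.5085 0.0935 0.0608]
[ 0.35 -2.1   2.14] [0.5084 0.0937 0.0607]
clock: 9.98
position: [0.5137, 0.069, 0.0608]
tool_rot: [-3.142, 0.0, -0.001]
force: [-0.5, 1.9, 1.7]
grip_width: 0.0001
[-0.27 -0.26  2.29] [0.5139 0.0681 0.0608]
[-0.14 -1.48  2.87] [0.5138 0.0684 0.0608]
```

```bash
O='from workcell import bot
for i in range(3):
  bot.grab_frame("side");o=bot.observe();print(o["force"].round(2),o["position"].round(4))'
python3 -m handwheel '[[0.092,0.243,0,0,0,0],[0.108,0.237,0,0,0,0],[0.123,0.229,0,0,0,0],[0.138,0.221,0,0,0,0]]'; python3 -c "$O"
python3 -m handwheel '[[0.152,0.211,0,0,0,0],[0.165,0.201,0,0,0,0],[0.178,0.19,0,0,0,0],[0.19,0.178,0,0,0,0],[0,0,0,0,0,0]]'; python3 -c "$O"
```

```text
clock: 10.58
position: [0.5252, 0.0458, 0.0608]
tool_rot: [3.142, 0.0, -0.001]
force: [-1.4, 2.0, 2.1]
grip_width: 0.0003
[0.75 0.21 2.45] [0.5257 0.045  0.0608]
[ 1.57 -1.54  1.71] [0.5255 0.0452 0.0608]
[ 0.73 -2.23  2.34] [0.5254 0.0455 0.0608]
clock: 11.35
position: [0.5428, 0.026, 0.0608]
tool_rot: [3.141, -0.001, -0.001]
force: [1.3, -1.5, 1.2]
grip_width: 0.0003
[ 2.09 -2.52  2.49] [0.5426 0.0262 0.0608]
[-0.42 -1.09  2.29] [0.5425 0.0264 0.0609]
[ 1.18 -1.45  2.65] [0.5423 0.0265 0.0609]
```

```bash
python3 -m handwheel '[[0.11,0.1,0,0,0,0],[0.06,0.05,0,0,0,0],[0,0,0,0,0,0]]'
python3 - <<'E'
from workcell import bot
from fit import *
for n,b in(("side",(225,175,110,95)),):
    f=bot.grab_frame(n);c,r,w,h=b
    o=bot.observe();print(o['force'].round(2),o['position'].round(4))
    cv2.imwrite(f"pics/c_{n}.png",cv2.resize(f["pixels"][r:r+h,c:c+w],None,fx=5,fy=5,interpolation=cv2.INTER_CUBIC))
E
```

```text
clock: 11.88
position: [0.5465, 0.0229, 0.0608]
tool_rot: [-3.142, -0.0, -0.001]
force: [-0.3, 0.0, 2.9]
grip_width: -0.0005
[0.24 0.31 2.07] [0.5465 0.0229 0.0608]
```

View pics/c_side.png

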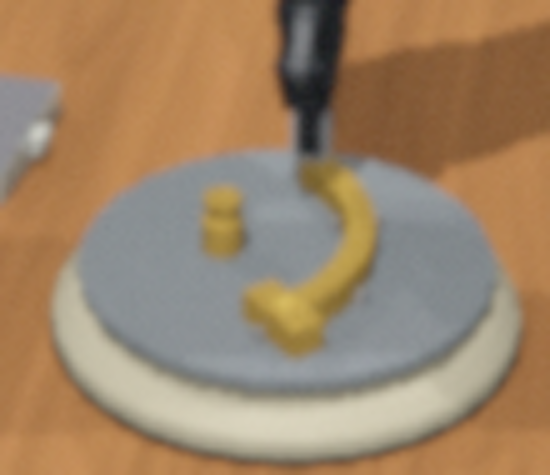

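The fingertips are on the rounded end, at about (312, 155) in the side crop. The rail and weight are in place, so I'll lift slowly.

```bash
python3 -m handwheel '[[0,0,-0.06,0,0,0],[0,0,-0.08,0,0,0],[0,0,-0.2,0,0,0],[0,0,-0.6,0,0,0],[0,0,-1,0,0,0],[0,0,-1,0,0,0],[0,0,-1,0,0,0],[0,1,-1,0,0,0]]'
python3 -m handwheel '[[-0.3,1,0,0,0,0],[-0.3,1,0,0,0,0],[-0.3,1,0,0,0,0],[-0.3,1,0,0,0,0],[-0.3,1,0,0,0,0],[-0.3,1,0,0,0,0],[-0.3,1,0,0,0,0],[0,0,0,0,0,0]]'
python3 - <<'E'
from workcell import bot
from fit import *
d=pickle.load(open("d0.pkl","rb"))
o=bot.observe();print(o['force'].round(2),o['position'].round(4))
im=[]
for n,b in(("top",(160,170,110,105)),("side",(225,175,110,105))):
    f=bot.grab_frame(n);c,r,w,h=b
    im.append(cv2.resize(np.hstack([d[n]["pixels"][r:r+h,c:c+w],f["pixels"][r:r+h,c:c+w]]),None,fx=2.7,fy=2.7))
    for th in("rail","jar","tray","slidebox","weight_mid"):
        x=bot.trace(f,th); print(n,th,x[0]["point"] if x else None,d[n,th][0][1])
cv2.imwrite("pics/end.png",np.vstack(im))
E
```

```text
clock: 12.92
position: [0.5464, -0.0007, 0.1862]
tool_rot: [-3.141, -0.001, 0.002]
force: [0.5, -0.8, -0.5]
grip_width: 0.0004
clock: 13.92
position: [0.4932, -0.1788, 0.1852]
tool_rot: [3.141, -0.0, -0.003]
force: [-0.3, 0.4, 0.4]
grip_width: -0.0002
[-0.34  0.43  0.36] [ 0.4932 -0.1788  0.1852]
top rail [204.2, 227.3] [202.6, 228.1]
top jar [100.9, 191.5] [101.9, 193.5]
top tray None [413.5, 236.9]
top slidebox [210.6, 205.1] [268.4, 146.3]
top weight_mid [211.8, 207.8] [210.4, 206.9]
side rail [291.0, 229.6] [293.0, 229.1]
side jar [232.9, 298.9] [231.2, 303.7]
side tray [315.9, 151.8] [317.3, 151.0]
side slidebox None [221.5, 201.2]
side weight_mid None [279.0, 243.7]
```

View pics/end.png

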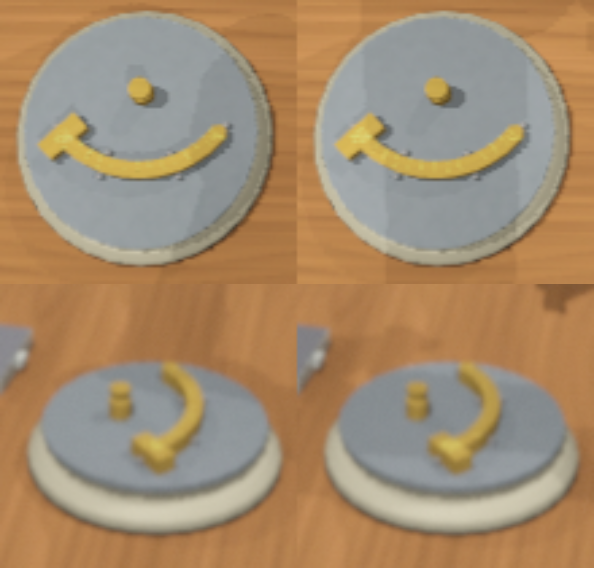

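The before and after crops match: rail, weight and plate are where they were, and the plate is back up.

```bash
python3 -c "
from workcell import bot;print(bot.job_done())"
```

```text
the job is handed in; nothing more can be done
None
```

I ran the closed fingertips along the top of the rail from the T end to about 6 mm past rail_6 at the rounded end. I then lifted the hand, moved it away and handed the job in at about 14.5 s. No verdict was reported.

**Force and position:** The vertical force read about 2 to 3 N along the rail; a few noisy single readings ranged from 1.2 to 3.6 N. The measured fingertip height stayed at 0.0607–0.0609 m, so the plate went down about 3 mm of its 12. At each of the seven places the measured position was within about 1–2 mm of my estimate, which came from fitting the rail's shape in the top view.

**Last checks:** The before and after pictures from both cameras show the rail, weight and plate unchanged, with the plate back up.

**Checks that disagreed or failed:**
- **Side camera:** Its position fit was off by about 1 pixel, which put the rail 4 mm too high or 7 mm off in y. The fingertip showed a similar offset in that view, so I relied on the top view.
- **Trained networks:** In the final check they missed or mislabelled the tray (top), the slide box (both views) and the weight (side). The jar's points differed by 2 to 5 pixels between runs. I did not check those three against the pictures. The hand never went below 0.168 m outside the stand, well above them all.

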